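Hang up the column guard, then mesh and hold the beater in a bowl mixer

ROBOT

A 6-joint arm with a two-finger parallel gripper is mounted at the origin on the work surface. World frame = base frame: x ahead of the robot, y to its left, z up, the work surface at z = 0. Lengths are in m, angles in rad, forces in N, time in s.
With the tool pointing down it reaches from about 0.3 to 0.875 m from the base axis. Payload 6.4 kg.
Tool frame: the origin (TCP) lies at the very end of the fingers, on their centre line; the grasp point (between the pads) lies 19 mm behind it; z points along the fingers, y is the line along which they close (so a half turn about z gives the same grasp; the last joint's range is limited). The gripper opens to 85 mm and grips with 20 to 120 N. Pads are 22 mm wide; open, the fingers measure 114 mm over their backs; the gripper's body (76 mm by 85 mm) begins 54 mm behind the grasp point. The pads swing forward as they close: fully open they stand 13 mm farther back than shut.
Start: joints at [-1.446, 0.181, 1.607, -0, 1.354, -0.206], TCP at [0.187, -0.544, 0.231] pointing down, gripper open.
Joint ranges: [-2.99, 2.99], [-0.89, 2.07], [0.3, 2.58], [-1.14, 4.28], [0, 2.63], [-3.12, 3.12]. Speed limits (rad/s): [2.57, 2.57, 3.01, 3.14, 3.14, 3.14].

INTERFACE

Orientations are given as a unit quaternion [w, x, y, z].
In Python, from bench import telemetry, camera, ctrl, spotter gives the robot as it stands.
- The arm moves only by the tool send_rows, never from a script. Its argument "series" is a list of rows, each a list of 3 entries, a list of its own where there are three numbers: the turn, a rotation vector about the world's x, y, z in degrees, then the shift along the world's x, y, z in mm, then the closure, from -1 (fully open) to 1 (shut), so that 0 is half open. In form: [[[rx, ry, rz], [dx, dy, dz], gripper], ...]. A call has 1 to 10 rows; each row is the pose to reach, as a shift and turn from the pose commanded when the call began; what a row does not reach only later rows make up. A row lasts 1/8 s, in which the tool goes at most 62.5 mm and 10.7 degrees, less where a joint would pass 70% of its speed; a pose out of reach is approached as far as the arm can. A call with a gripper value outside its range is refused whole. The fingers move at their own pace and stop on an object; the grip force is fixed at half the most. Time passes only in rows, so rows that repeat a pose let the fingers close. It gives the time, the measured TCP pose, the force, the opening and the grip force at its end, in the units of the state.
- telemetry.get_obs(): the state, without advancing time (a new reading comes with each control period).
- camera(name): name is "side" or "top" or "wrist"; returns a dict with "pixels" (480x640x3 uint8, red, green, blue), "camera_matrix" (3x3 intrinsics, pixels), "xyz" and "orientation" of the camera in the world. Camera axes: x right, y up, looking along -z (the intrinsics and any distortion apply to the point x, -y, -z); pixel columns grow to the right and rows downward; lengths in m; the calibration is good to about 2 mm. The wrist camera is an equidistant fisheye: a pixel r from the principal point sees the ray r / f radians off the axis. A picture is of the moment at which its call begins. There is no depth.
- ctrl.hand_in(): hands the job in; it is judged then, once.
Trained networks look in the newest picture that a camera, given by its name, has taken for a name from the list of things; names that differ only in an ending like _2 or _b are one class to them, and where a whole thing is asked for, a point or a joint stands for the part that bears it (a point fixed in the world has none). Each returns a list of dicts, best first, with "conf" (0 to 1); they miss things now and then, are a little off and sometimes report something else, mostly with a low value. They report only what shows in the picture. A call takes as long as a camera call. They do not tell look-alikes from the thing itself.
- spotter.boxes_of(thing, camera): "xyz" ([x, y, z] in m, in world coordinates, good to about 4 mm: the middle of the surface that is visible of it).
- spotter.landmark_of(thing, camera): "xyz" ([x, y, z] in m, in world coordinates, good to about 4 mm: a listed point, or the origin of a listed thing).
The state is a dict: "time_s": time; "q": joint angles; "dq": joint speeds; "joint_efforts": joint torques, N m; "eef_pos": TCP position; "eef_rot": TCP orientation; "wrist_force": force on the tool from outside, world axes, zero at the start; "torque": the same for the moment, N m; "opening": opening from 0.0 (shut) to 1.0 (fully open); "grasp_force": force on a finger pad.
Only numpy, scipy, OpenCV 4.12 (cv2) and the standard library are available. Lean on these libraries where they do the work, as an engineer would, in place of code of your own. Each camera call takes 0.05 s, during which the arm holds its last target. There are 200 camera calls.

TASK

Take the folded metal guard off the mixer's centre column and hang it astride the horizontal bar, one leg on each side, and let go of it. Then lift the beater out of its holder by its grip, turn it until its splined stem meshes with the socket in the column and slide it fully home, down to its shoulder against the spring. Finish while still gripping the beater and keeping it pressed down; leave the meal tub and the pear alone.

Things in the scene. Friction and masses are not known exactly. Their poses are not given: they have to be found in the camera images.
- mixer: Bottom-drive bowl mixer, fixed to the counter: white base 250 x 250 x 70 mm carrying a shallow open aluminium bowl (floor top at z 74 mm, rim at z 115 mm, radius 115 mm). In its middle stands a round column 47 mm across whose flat top is at z 135 mm. Origin: under the column's axis, on the counter; z up.
- socket (a point): Centre of the mouth of the socket in the top of the column (z 135 mm), hidden under the guard at first. The socket is a dark steel cross: two crossing slots 9 mm wide and 28 mm from end to end, lying along this frame's x and y axes (so it looks the same every quarter turn), 34 mm deep. The frame turns with the coupling.
- drive (a joint): Turning angle (rad) of the socket about the vertical, relative to the mixer, counter-clockwise from above. It is stiff: it stays where it is and needs about 0.2 N m to turn.
- plunger (a joint): Brass spring pin (8.6 mm across) in the middle of the socket, its top 17 mm below the mouth. 0 = up, grows downward; 0.008 m when the beater is fully home, its shoulder on the column. Spring force about 5 N at 0 and 9 N at 0.008: it pushes the beater back up when the beater is not held down.
- guard: Loose column guard, 0.14 kg: 3 mm aluminium sheet folded to an inverted U, 60 mm long (x), 56 mm wide outside, 50 inside (y), open at both ends; legs reach 45 mm below the roof. Origin: middle of the roof's underside; z up. Starts over the column, roof on the column's top. Can be gripped from above across its legs (56 mm, closing along y).
- rail: Horizontal round steel bar, fixed, 24 mm thick, running along this frame's x, on two upright posts 18 mm thick at x = -105 and +105 mm with feet 56 mm across. Origin: on the counter under the bar's middle; z up.
- rail_mid (a point): Middle of the bar, on its axis, 155 mm above the counter (the bar's top is at 167 mm). Axes as rail: x along the bar.
- beater: Loose beater, 0.16 kg, standing in the holder. Origin: middle of the underside of its shoulder (36 mm disc, 6 thick); z up. Below: cross stem, two fins 6 mm thick, 24 tip to tip along x and y, 25 long, rounded foot. Above: arm along x, 152 x 10 mm, z 8 to 16, with wire loops at x = +-(42 to 78) down to z -40. On top a flat grey grip, 46 mm (x) by 14 (y), z 19 to 57.
- grip (a point): Middle of the beater's grey grip, 38 mm above the shoulder's underside; axes as beater. Grip it from above across its 14 mm (closing along y).
- stem_foot (a point): Bottom end of the beater's stem, 25 mm below the shoulder's underside; axes as beater.
- holder: White upright square tube in which the beater stands, fixed: 42 mm square outside, hole 30 mm square, top 55 mm above the counter, on a foot 72 mm across. Origin: on the counter under the hole.
- meal_tub: Bystander: black lidded meal tub 168 x 123 x 46 mm. Origin under its middle.
- pear: Bystander: green pear, 70 mm across, 86 mm high, upright. Origin under its middle.
There are look-alikes about, which are no part of the job. Leave any orange look-alike of the beater alone. Leave any orange look-alike of the holder alone.

How it is judged:
By the outcome, as a careful person would: the job done as asked, in the order asked, and still so for the second after the job is handed in, while the arm keeps its last pose, push and grip.
It also fails if it takes over 61 s, if anything falls off the work surface, if the arm or the gripper's body presses on something with over 40 N, if the wrist force passes 120 N, or if a joint passes its speed limit or range.

## Working session

There is one attempt and no reset: what is moved stays moved. The work goes in short steps, Python scripts to look and compute and a tool call to move; the robot and the scene stay as the last step left them, time stands still between calls to the robot, and variables do not carry over. Pictures are saved under pics/ and viewed, at most 10 in all, crops included, and the job is handed in when it is done.

Besides the shell and the picture viewer there is one more tool, called as name(argument=value, ...) on one line, values as JSON. send_rows: Moves the arm, as the interface text tells. Its arguments: {"type":"object","properties":{"series":{"type":"array","items":{"type":"array"}}},"required":["series"]}

```bash
mkdir -p pics; ls
cat > h.py <<'E'
import numpy as np, cv2
from scipy.spatial.transform import Rotation as R
from bench import telemetry, camera, ctrl, spotter
def rot(q): return R.from_quat([q[1],q[2],q[3],q[0]])
def proj(c,p):
    v=rot(c["orientation"]).inv().apply(np.atleast_2d(p)-np.array(c["xyz"])); K=np.array(c["camera_matrix"])
    return np.c_[K[0,0]*v[:,0]/-v[:,2]+K[0,2], K[1,1]*-v[:,1]/-v[:,2]+K[1,2]]
def back(c,px,z):
    K=np.array(c["camera_matrix"]);px=np.atleast_2d(px)
    v=np.c_[(px[:,0]-K[0,2])/K[0,0],-(px[:,1]-K[1,2])/K[1,1],-np.ones(len(px))]
    d=rot(c["orientation"]).apply(v);o=np.array(c["xyz"])
    return o+d*((z-o[2])/d[:,2])[:,None]
def save(n,im): cv2.imwrite("pics/"+n+".png",im[:,:,::-1])
E
python3 - <<'E'
from h import *
o=telemetry.get_obs();print({k:np.round(v,3).tolist() for k,v in o.items()})
for n in("top","side"):
    c=camera(n);save(n+"0",c["pixels"]);print(n,np.round(c["xyz"],3),np.round(c["orientation"],4),np.round(c["camera_matrix"],1).tolist())
    for t in "mixer socket guard rail rail_mid beater grip stem_foot holder meal_tub pear".split():
        print(t,[(np.round(d["xyz"],3).tolist(),round(d["conf"],2)) for d in spotter.landmark_of(t,n)][:4], proj(c,[spotter.landmark_of(t,n)[0]["xyz"]]).round() if 0 else "")
E
```

```text
pics
{'time_s': 0.0, 'q': [-1.446, 0.182, 1.608, -0.0, 1.354, -0.206], 'dq': [-0.001, -0.001, 0.001, -0.001, -0.002, 0.0], 'joint_efforts': [-0.004, -44.488, -35.134, -0.001, 0.009, -0.0], 'eef_pos': [0.187, -0.543, 0.23], 'eef_rot': [-0.001, 0.986, 0.165, 0.0], 'wrist_force': [0.016, 0.807, 0.989], 'torque': [0.035, 0.042, -0.005], 'grasp_force': 0.0, 'opening': 0.998}
top [0.454 0.05  1.392] [-0.6963 -0.0215  0.0152  0.7172] [[549.8, 0.0, 321.8], [0.0, 549.8, 232.5], [0.0, 0.0, 1.0]]
mixer [([0.577, -0.01, -0.003], 0.81), ([0.576, -0.009, 0.133], 0.27)] 
socket [] 
guard [([0.578, -0.009, 0.133], 0.87)] 
rail [] 
rail_mid [([0.426, -0.323, 0.154], 0.82)] 
beater [([0.429, 0.32, 0.056], 0.89), ([0.286, 0.446, 0.04], 0.75)] 
grip [([0.287, 0.442, 0.077], 0.91), ([0.432, 0.32, 0.094], 0.67), ([0.576, -0.01, 0.134], 0.26)] 
stem_foot [([0.29, 0.448, 0.011], 0.93), ([0.43, 0.321, 0.03], 0.71), ([0.429, 0.322, 0.093], 0.22)] 
holder [([0.334, 0.212, 0.002], 0.93), ([0.564, 0.262, -0.002], 0.77), ([0.432, 0.319, 0.001], 0.75)] 
meal_tub [([0.737, -0.266, 0.001], 0.58)] 
pear [([0.732, 0.281, 0.003], 0.93)] 
side [0.186 1.145 0.822] [-0.1395 -0.0725  0.485   0.8603] [[583.9, 0.0, 328.4], [0.0, 583.9, 232.8], [0.0, 0.0, 1.0]]
mixer [([0.575, -0.012, 0.0], 0.65)] 
socket [] 
guard [([0.574, -0.015, 0.139], 0.59)] 
rail [] 
rail_mid [([0.426, -0.327, 0.155], 0.88)] 
beater [([0.431, 0.322, 0.057], 0.75)] 
grip [([0.291, 0.449, 0.075], 0.79), ([0.433, 0.321, 0.091], 0.72)] 
stem_foot [([0.288, 0.444, 0.015], 0.8), ([0.433, 0.321, 0.029], 0.67)] 
holder [([0.336, 0.211, 0.002], 0.97), ([0.427, 0.323, 0.003], 0.73), ([0.559, 0.26, 0.002], 0.64), ([0.74, -0.266, 0.002], 0.53)] 
meal_tub [([0.74, -0.266, 0.001], 0.97)] 
pear [([0.735, 0.278, 0.002], 0.71)]
```

View pics/top0.png

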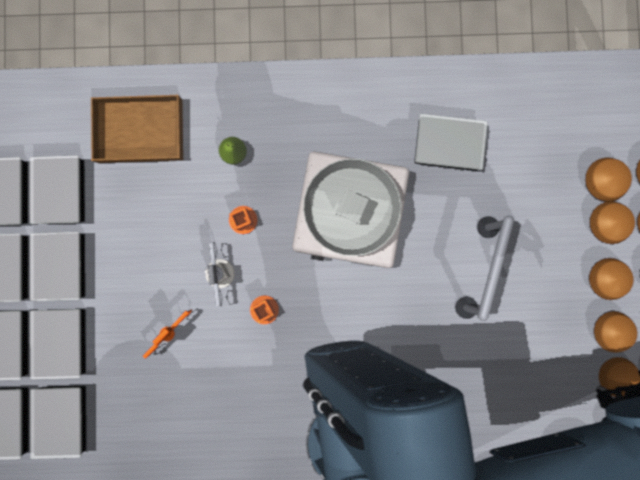

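View pics/side0.png

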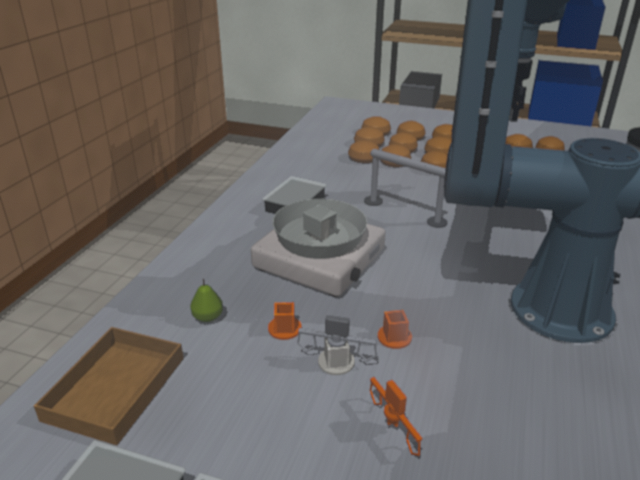

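Candidates for the beater are the grey one at top (221,273) and the orange one at (167,333). The grey one matches the description and stands in the white holder; the other two holders, orange, are at (242,220) and (263,310). There is one guard, at (356,207), and one bar, from (509,218) to (485,316). Next is a close crop to check this.

Run:
```python
from h import *
c=camera("top");im=c["pixels"]
f=lambda x,y,w,h,s:cv2.resize(im[y:y+h,x:x+w],None,fx=s,fy=s,interpolation=cv2.INTER_CUBIC)
a=f(196,236,50,75,8);b=f(331,182,50,50,8)
cv=np.zeros((600,800,3),np.uint8);cv[:600,:400]=a;cv[:400,400:]=b
save("crop1",cv)
e=back(c,[[509,218],[485,316]],.155);print(e)
```

```text
[[ 0.53861546 -0.36202171  0.155     ]
 [ 0.32135208 -0.29842827  0.155     ]]
```

View pics/crop1.png

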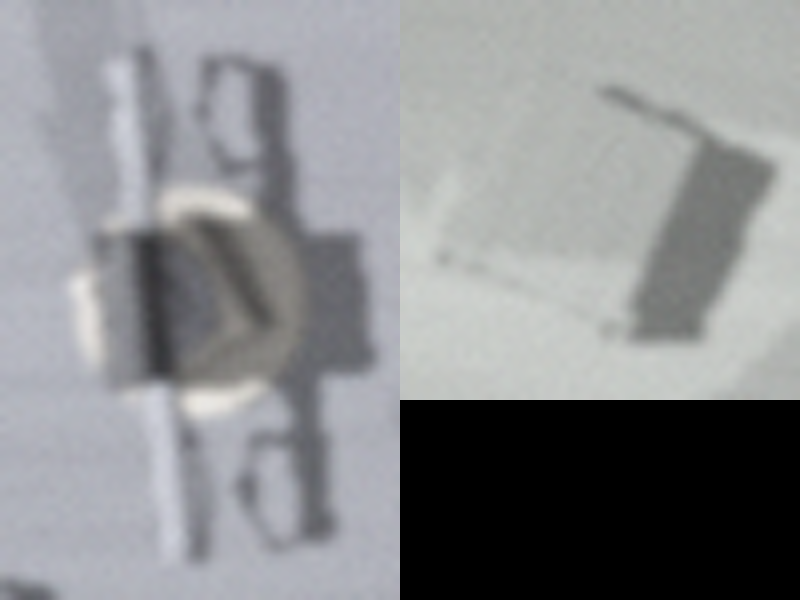

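The crop shows the grey beater's grip at about (205-221, 265-284), with its arm running nearly along world x and white holder beneath it. The guard roof's edges lie at about -20° or 70°. I'll go above the guard with the wrist camera to find out which faces are the open ends.

send_rows(series=[[[0, 0, 0], [30, 60, 60], -1], [[0, 0, -39], [390, 534, 120], -1], [[0, 0, -39], [390, 534, 120], -1], [[0, 0, -39], [390, 534, 120], -1], [[0, 0, -39], [390, 534, 120], -1], [[0, 0, -39], [390, 534, 120], -1], [[0, 0, -39], [390, 534, 120], -1], [[0, 0, -39], [390, 534, 120], -1], [[0, 0, -39], [390, 534, 120], -1], [[0, 0, -39], [390, 534, 120], -1]])

```text
time_s: 2.5
eef_pos: [0.5375, -0.0618, 0.3433]
eef_rot: [0.0, 0.985, -0.174, 0.0]
wrist_force: [0.0, -1.5, 0.1]
opening: 1.002
grasp_force: 0.0
```

send_rows(series=[[[0, 0, 0], [0, 0, 0], -1], [[0, 0, 0], [0, 0, 0], -1]])

```text
time_s: 2.75
eef_pos: [0.5362, -0.0636, 0.3424]
eef_rot: [0.0, 0.985, -0.174, -0.0]
wrist_force: [0.1, -1.1, -0.4]
opening: 0.996
grasp_force: 0.0
```

```bash
cat >> h.py <<'E'
def fproj(c,p):
    v=rot(c["orientation"]).inv().apply(np.atleast_2d(p)-np.array(c["xyz"]));x,y,z=v[:,0],-v[:,1],-v[:,2];K=np.array(c["camera_matrix"])
    r=np.hypot(x,y);t=np.arctan2(r,z);return np.c_[K[0,0]*t*x/r+K[0,2],K[1,1]*t*y/r+K[1,2]]
def fback(c,px,z0):
    K=np.array(c["camera_matrix"]);px=np.atleast_2d(px).astype(float);a=(px-K[:2,2])/[K[0,0],K[1,1]];t=np.hypot(*a.T);
    v=np.c_[np.sin(t)*a[:,0]/t,-np.sin(t)*a[:,1]/t,-np.cos(t)];d=rot(c["orientation"]).apply(v);o=np.array(c["xyz"])
    return o+d*((z0-o[2])/d[:,2])[:,None]
def yaw(o): 
    y=rot(o["eef_rot"]).apply([0,1,0]);return np.degrees(np.arctan2(y[1],y[0]))
def L(t,n): return [(np.round(d["xyz"],4).tolist(),round(d["conf"],2)) for d in spotter.landmark_of(t,n)][:4]
E
python3 - <<'E'
from h import *
o=telemetry.get_obs();print(o["time_s"],o["eef_pos"],yaw(o))
c=camera("wrist");save("w1",c["pixels"]);print(c["xyz"],c["camera_matrix"])
s=camera("side")["pixels"];save("w1s",s)
cv=np.zeros((600,800,3),np.uint8);cv[:480,:640]=c["pixels"];cv[400:600,600:800]=cv2.resize(s[195:245,295:345],None,fx=4,fy=4,interpolation=cv2.INTER_CUBIC);save("w1m",cv)
for t in("guard","mixer"): print(t,L(t,"wrist"),L(t,"side"))
E
```

```text
2.75 [ 0.53623881 -0.0636327   0.34239243] -109.9929272838553
[ 0.600829   -0.08804991  0.48477934] [[371.64829954   0.         320.65862208]
 [  0.         371.64829954 235.14259624]
 [  0.           0.           1.        ]]
guard [([0.5738, -0.0111, 0.1346], 0.8)] [([0.5763, -0.0143, 0.1418], 0.67), ([0.428, 0.3212, 0.0024], 0.27)]
mixer [] [([0.5774, -0.013, 0.0002], 0.9)]
```

View pics/w1m.png

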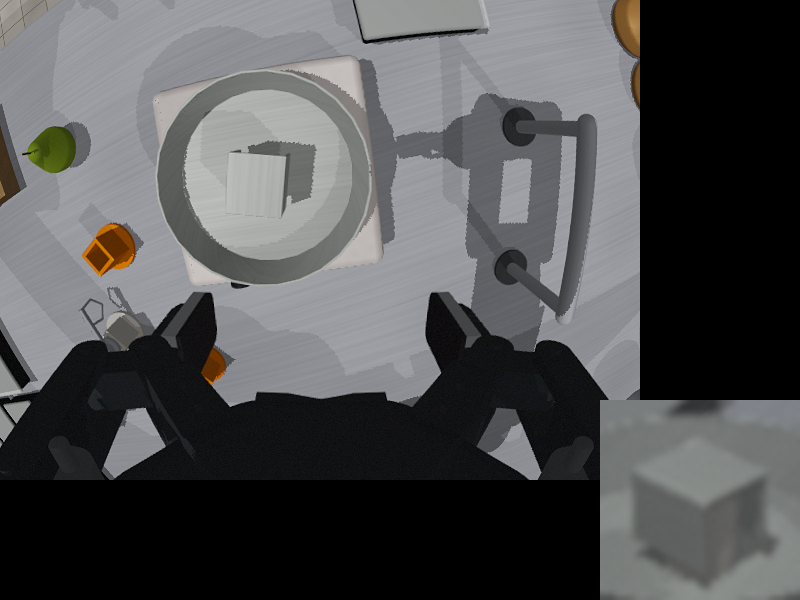

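The wrist view shows the guard roof with corners near (229,152), (288,156), (284,218) and (226,212). In the side inset the right face shows the column inside, so it is an open end, and the left face is a solid leg. So guard x is at about -20° and the gripper's closing axis is already aligned.

Run:
```python
from h import *
c=camera("wrist");im=c["pixels"]
p=fback(c,[[229,152],[288,156],[284,217],[226,213]],.138);print(p.round(4),p.mean(0))
for i in range(4):
    d=p[(i+1)%4]-p[i];print(np.linalg.norm(d),np.degrees(np.arctan2(d[1],d[0])))
# rail axis ends
for n in("top","side","wrist"):
    if n!="wrist": camera(n)
    print(n,L("rail_mid",n),L("guard",n))
g=cv2.resize(im[135:235,210:325],None,fx=6,fy=6,interpolation=cv2.INTER_CUBIC)
save("w2",g)
```

```text
[[ 0.6149 -0.0026  0.138 ]
 [ 0.5906 -0.0537  0.138 ]
 [ 0.5374 -0.029   0.138 ]
 [ 0.5612  0.0232  0.138 ]] [ 0.57602331 -0.01551014  0.138     ]
0.056536371498183094 -115.38308164780514
0.05866057343447649 155.13243965149823
0.05736371030209964 65.49977666734591
0.05954278866520679 -25.664770646377676
top [([0.4279, -0.327, 0.156], 0.64)] [([0.5785, -0.0092, 0.1364], 0.9)]
side [([0.4257, -0.3299, 0.1557], 0.65)] [([0.5765, -0.0159, 0.1395], 0.67)]
wrist [([0.4276, -0.3286, 0.1533], 0.75)] [([0.5769, -0.0103, 0.1331], 0.63)]
```

View pics/w2.png

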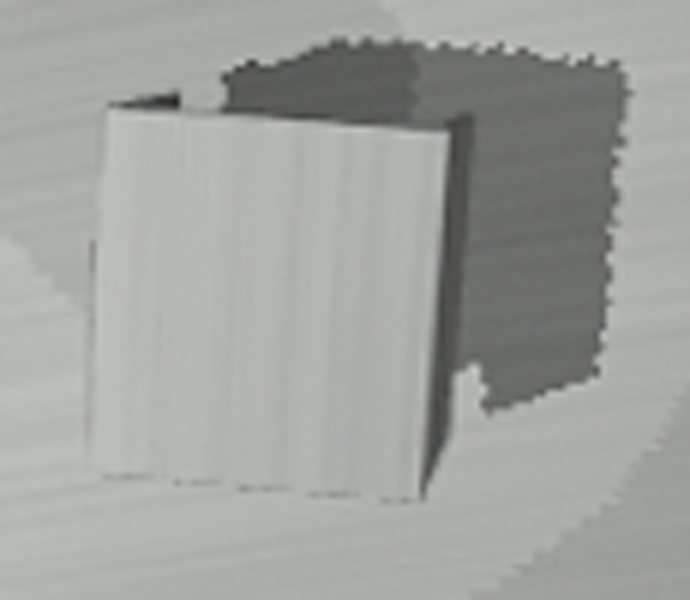

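The crop shows the guard roof's corners at wrist pixels (228,153), (285,157), (280,218) and (225,214).

Run:
```python
from h import *
c=camera("wrist")
p=fback(c,[[228,153],[285,156.7],[280,218],[225,214.2]],.138);print(p.round(4),p.mean(0))
for i in range(4):
    d=p[(i+1)%4]-p[i];print(np.linalg.norm(d),np.degrees(np.arctan2(d[1],d[0])))
c=camera("top") # same from top: crop px
q=np.array([[440,255],[635,330],[705,140],[520,70]])/8+[281,182]
p=back(c,q,.138);print(p.round(4),p.mean(0))
# rail yaw by edges in top image : detect via lines
g=cv2.cvtColor(c["pixels"],cv2.COLOR_RGB2GRAY)
print([ (l[0].round(1).tolist(), [round(float(np.degrees(np.arctan2(*(back(c,l[0].reshape(2,2),.155)[1]-back(c,l[0].reshape(2,2),.155)[0])[[1,0]]))),1)]) for l in cv2.createLineSegmentDetector().detect(g[200:340,460:540])[0]+np.array([460,200,460,200],np.float32) if np.hypot(*(l[0][:2]-l[0][2:]))>40])
w=camera("wrist");e=fback(w,[[588,122],[564,312]],.155);d=e[0]-e[1];print("wrist rail",e,np.degrees(np.arctan2(d[1],d[0])))
```

```text
[[ 0.6146 -0.      0.138 ]
 [ 0.5914 -0.0496  0.138 ]
 [ 0.5382 -0.0239  0.138 ]
 [ 0.5607  0.0258  0.138 ]] [ 0.57622776 -0.01189981  0.138     ]
0.05471233812199648 -115.12598677609597
0.05910797664121983 154.23323280577154
0.05454781714474343 65.62247273310825
0.05981884475675595 -25.597104968572168
[[ 0.5611  0.0262  0.138 ]
 [ 0.538  -0.0288  0.138 ]
 [ 0.5918 -0.0506  0.138 ]
 [ 0.6136  0.0017  0.138 ]] [ 0.57611592 -0.01287462  0.138     ]
[([479.79998779296875, 295.3999938964844, 493.20001220703125, 244.10000610351562], [-17.1]), ([520.2999877929688, 225.1999969482422, 497.1000061035156, 311.8999938964844], [162.4]), ([502.0, 238.5, 486.8999938964844, 301.6000061035156], [164.0]), ([493.20001220703125, 296.0, 505.20001220703125, 254.1999969482422], [-18.5])]
wrist rail [[ 0.53316556 -0.36434328  0.155     ]
 [ 0.32543229 -0.2949338   0.155     ]] -18.475912846005674
```

send_rows(series=[[[0, 0, -4.5], [41, 52, -80], -1], [[0, 0, -4.5], [41, 52, -140], -1], [[0, 0, -4.5], [41, 52, -140], -1], [[0, 0, -4.5], [41, 52, -140], -1]])

```text
time_s: 4.15
eef_pos: [0.5756, -0.0107, 0.1996]
eef_rot: [-0.0, 0.977, -0.212, -0.003]
wrist_force: [-0.6, -0.3, 0.5]
opening: 0.999
grasp_force: 0.0
```

Run:
```python
from h import *
o=telemetry.get_obs();print(o["time_s"],o["eef_pos"],yaw(o))
c=camera("wrist");save("w3",c["pixels"]);print(L("guard","wrist"),L("mixer","wrist"))
a=np.radians(-24.5);X=np.array([np.cos(a),np.sin(a),0]);Y=np.array([-X[1],X[0],0])
pts=[np.array([.577,-.0115,.138])+i*.03*X+j*.028*Y for i,j in((1,1),(1,-1),(-1,-1),(-1,1))]
im=c["pixels"].copy();cv2.polylines(im,[fproj(c,pts).round().astype(int)],True,(255,0,0),1);save("w3",im)
```

```text
4.15 [ 0.57562346 -0.01070911  0.19960651] -114.48377260372773
[([0.5786, -0.0095, 0.1345], 0.62)] [([0.5784, -0.0105, -0.0005], 0.91)]
```

View pics/w3.png

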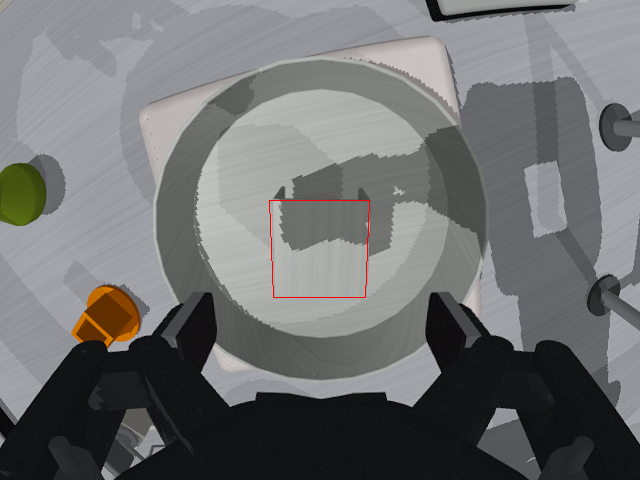

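The projected roof outline matches the guard at (270-370, 200-297), so I'll descend and grip.

send_rows(series=[[[0, 0, 0], [1, 0, -50], -1], [[0, 0, 0], [1, 0, -98], -1], [[0, 0, 0], [1, 0, -98], -1], [[0, 0, 0], [1, 0, -98], 1], [[0, 0, 0], [1, 0, -98], 1], [[0, 0, 0], [1, 0, -98], 1], [[0, 0, 0], [1, 0, -98], 1], [[0, 0, 0], [1, 0, -98], 1]])

```text
time_s: 5.3
eef_pos: [0.581, -0.0123, 0.1084]
eef_rot: [0.0, 0.977, -0.213, 0.003]
wrist_force: [-0.3, -0.3, 7.3]
opening: 0.647
grasp_force: 64.3
```

send_rows(series=[[[0, 0, 0], [0, 0, 30], 1], [[0, 0, 0], [0, 0, 80], 1], [[0, 0, 0], [0, 0, 140], 1], [[0, 0, 0], [0, 0, 160], 1], [[0, 0, 0], [0, 0, 160], 1]])

```text
time_s: 5.92
eef_pos: [0.58, -0.012, 0.2685]
eef_rot: [0.0, 0.977, -0.213, 0.003]
wrist_force: [-0.0, 0.1, -2.2]
opening: 0.644
grasp_force: 64.0
```

send_rows(series=[[[0, 0, 7.5], [-153, -315, 0], 1], [[0, 0, 7.5], [-153, -315, 0], 1], [[0, 0, 7.5], [-153, -315, 0], 1], [[0, 0, 7.5], [-153, -315, 0], 1], [[0, 0, 7.5], [-153, -315, 0], 1], [[0, 0, 7.5], [-153, -315, 0], 1], [[0, 0, 7.5], [-153, -315, 0], 1], [[0, 0, 7.5], [-153, -315, 0], 1], [[0, 0, 7.5], [-153, -315, 0], 1], [[0, 0, 7.5], [-153, -315, 0], 1]])

```text
time_s: 7.18
eef_pos: [0.426, -0.3257, 0.2646]
eef_rot: [-0.0, 0.989, -0.147, -0.0]
wrist_force: [-0.0, -0.0, -1.2]
opening: 0.642
grasp_force: 64.3
```

Run:
```python
from h import *
o=telemetry.get_obs();print(o["time_s"],o["eef_pos"],yaw(o),o["opening"])
c=camera("wrist");im=c["pixels"].copy();print(L("rail_mid","wrist"),"G",L("guard","wrist"))
m=np.array([.427,-.327,.155]);a=np.radians(-17);X=np.array([np.cos(a),np.sin(a),0]);Y=np.array([-X[1],X[0],0])
for s in(-.012,.012): cv2.polylines(im,[fproj(c,[m+s*Y+t*X for t in np.linspace(-.1,.1,9)]).round().astype(int)],False,(255,0,0),1)
save("w4",im)
for n in("top","side"): c=camera(n);save("k"+n,c["pixels"]);print(n,L("rail_mid",n),L("socket",n),L("mixer",n))
```

```text
7.175 [ 0.42602383 -0.32568843  0.26463922] -106.94726878338258 0.6418272281141785
[([0.4303, -0.3265, 0.1574], 0.56)] G [([0.5745, -0.016, -0.002], 0.63), ([0.4241, -0.3196, 0.2893], 0.58)]
top [([0.431, -0.3237, 0.1549], 0.96)] [([0.5735, -0.0129, 0.1332], 0.6)] [([0.5788, -0.0128, -0.0038], 0.69)]
side [([0.4251, -0.3287, 0.1533], 0.97)] [([0.5759, -0.0133, 0.1366], 0.42)] [([0.5767, -0.0125, 0.0027], 0.91)]
```

View pics/w4.png

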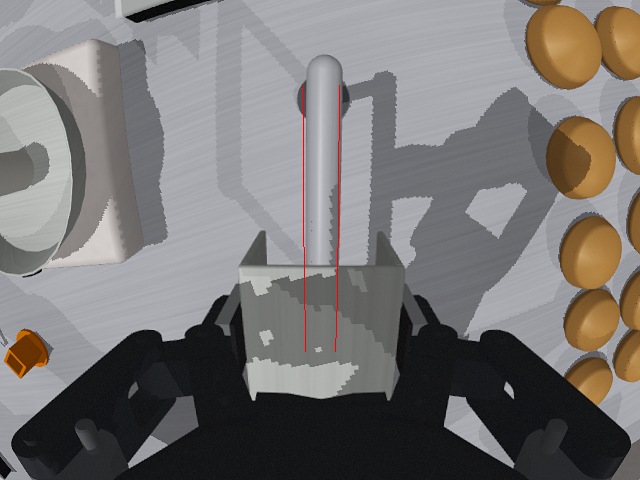

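The bar, at columns 307-340 and centred near 323, lies under the middle of the guard, which spans 240-403. I'll lower it.

send_rows(series=[[[0, 0, -0.5], [0, 0, -50], 1], [[0, 0, -0.5], [0, 0, -90], 1], [[0, 0, -0.5], [0, 0, -110], 1], [[0, 0, -0.5], [0, 0, -119], 1], [[0, 0, -0.5], [0, 0, -119], 1], [[0, 0, -0.5], [0, 0, -119], 1]])

```text
time_s: 8.48
eef_pos: [0.4261, -0.3274, 0.147]
eef_rot: [0.001, 0.988, -0.153, 0.001]
wrist_force: [0.3, -0.0, -1.4]
opening: 0.642
grasp_force: 64.3
```

send_rows(series=[[[0, 0, 0], [0, 0, -4], 1], [[0, 0, 0], [0, 0, -6], 1], [[0, 0, 0], [0, 0, -6], 1]])

```text
time_s: 8.85
eef_pos: [0.4257, -0.3269, 0.1404]
eef_rot: [0.0, 0.988, -0.152, 0.0]
wrist_force: [-1.6, 1.4, 3.6]
opening: 0.646
grasp_force: 64.8
```

send_rows(series=[[[0, 0, 0], [0, 0, 0], -1], [[0, 0, 0], [0, 0, 0], -1], [[0, 0, 0], [0, 0, 0], -1], [[0, 0, 0], [0, 0, 0], -1], [[0, 0, 0], [0, 0, 0], -1], [[0, 0, 0], [0, 0, 40], -1], [[0, 0, 0], [0, 0, 100], -1], [[0, 0, 0], [0, 0, 130], -1], [[0, 0, 0], [0, 0, 130], -1]])

```text
time_s: 9.98
eef_pos: [0.4266, -0.328, 0.273]
eef_rot: [0.002, 0.988, -0.152, 0.002]
wrist_force: [0.5, 0.7, -1.3]
opening: 0.996
grasp_force: 0.0
```

Run:
```python
from h import *
o=telemetry.get_obs();print(o["time_s"],o["eef_pos"],yaw(o),o["opening"])
cv=np.zeros((600,800,3),np.uint8)
c=camera("wrist");print("G",L("guard","wrist"));cv[:240,:320]=c["pixels"][::2,::2]
s=camera("side");print(L("guard","side"),L("socket","side"));cv[:240,320:640]=s["pixels"][90:330:,250:570]
t=camera("top");print(L("socket","top"),L("grip","top"),L("beater","top"))
p=proj(t,[[.577,-.012,.135]])[0].round().astype(int);print(p)
cv[240:600,:360]=cv2.resize(t["pixels"][p[1]-18:p[1]+18,p[0]-18:p[0]+18],(360,360),interpolation=cv2.INTER_CUBIC)
p=proj(s,[[.577,-.012,.135]])[0].round().astype(int)
cv[240:600,400:760]=cv2.resize(s["pixels"][p[1]-20:p[1]+20,p[0]-20:p[0]+20],(360,360),interpolation=cv2.INTER_CUBIC)
save("m5",cv)
```

```text
9.975 [ 0.42663316 -0.32795715  0.27299093] -107.54163920688164 0.9962859304058701
G [([0.4249, -0.3241, 0.1637], 0.69)]
[([0.4216, -0.3311, 0.1715], 0.87), ([0.4278, 0.3213, 0.0057], 0.4)] [([0.5753, -0.0136, 0.1389], 0.55), ([0.574, -0.0116, 0.0017], 0.26)]
[([0.5772, -0.0135, 0.1321], 0.71)] [([0.2864, 0.4417, 0.0771], 0.94), ([0.4322, 0.3215, 0.091], 0.69)] [([0.2873, 0.4486, 0.0366], 0.95), ([0.4324, 0.3177, 0.0558], 0.8)]
[352 207]
```

View pics/m5.png

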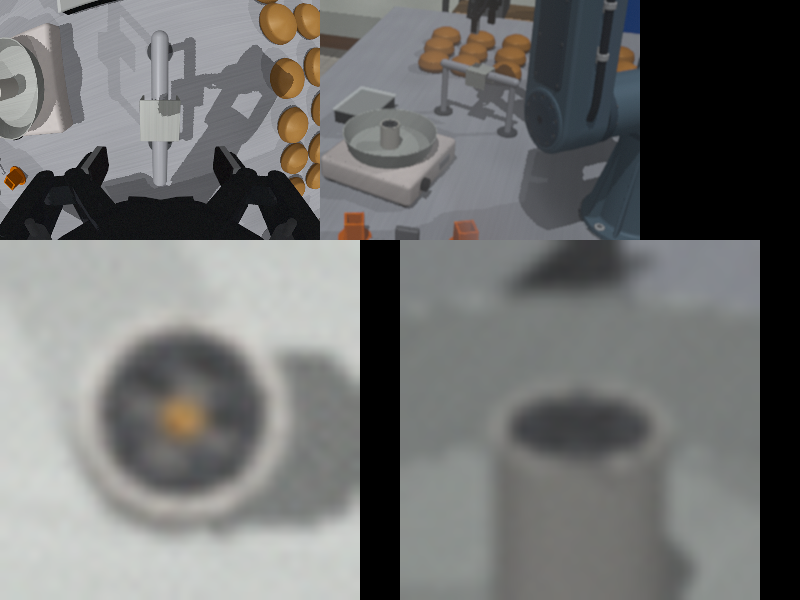

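The guard hangs astride the bar, at wrist-inset (160,118). The socket is open with its brass pin at top pixel (352,207). Next I'll look at the socket from directly above.

send_rows(series=[[[0, 0, 0], [84, 336, 0], -1], [[0, 0, 0], [84, 336, 0], -1], [[0, 0, 0], [84, 336, 0], -1], [[0, 0, 0], [84, 336, -60], -1], [[0, 0, 0], [84, 336, -60], -1], [[0, 0, 0], [84, 336, -60], -1], [[0, 0, 0], [84, 336, -60], -1], [[0, 0, 0], [84, 336, -60], -1], [[0, 0, 0], [84, 336, -60], -1]])

```text
time_s: 11.55
eef_pos: [0.5098, 0.0082, 0.2103]
eef_rot: [0.0, 0.988, -0.153, 0.001]
wrist_force: [0.4, -0.7, -0.2]
opening: 1.0
grasp_force: 0.0
```

Run:
```python
from h import *
o=telemetry.get_obs();print(o["time_s"],o["eef_pos"],yaw(o),o["opening"])
c=camera("wrist");print(c["xyz"],L("socket","wrist"),L("mixer","wrist"))
p=fproj(c,[[.577,-.0125,.135]])[0];print(p);u,v=p.round().astype(int)
save("w6",cv2.resize(c["pixels"][v-55:v+55,u-70:u+70],None,fx=5,fy=5,interpolation=cv2.INTER_CUBIC));print(u-70,v-55)
save("w6f",c["pixels"])
```

```text
11.55 [0.50982451 0.00821832 0.21030688] -107.62943987006335 1.0004221265529385
[ 0.5750508  -0.01349707  0.35276523] [([0.5771, -0.0112, 0.131], 0.76)] [([0.5762, -0.0113, -0.001], 0.78)]
[317.73455245 130.44823354]
248 75
```

View pics/w6.png

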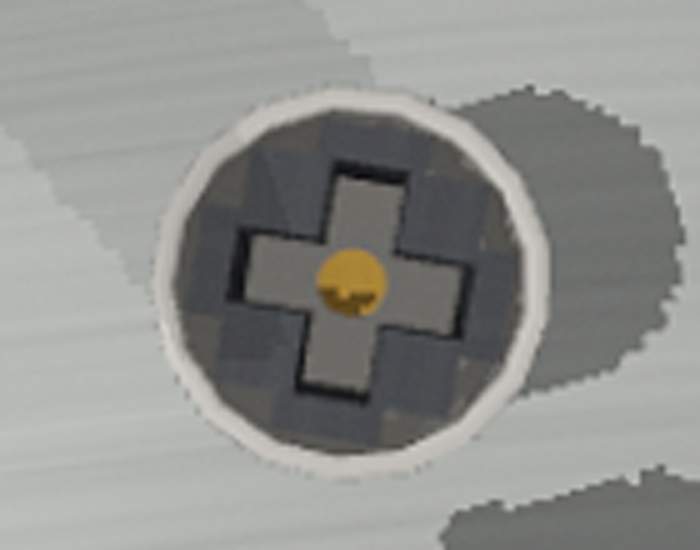

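The crop shows the cross socket, with slot-end midpoints at crop (371,166), (332,398), (233,263) and (466,301).

```bash
cat > sock.py <<'E'
from h import *
c=camera("wrist")
q=np.array([[371,166],[332,398],[233,263],[466,301]])/5+[248,75]-.4
p=fback(c,q,.135);print(p.mean(0).round(4))
for a,b in((0,1),(3,2)):
    d=p[a]-p[b];print(np.linalg.norm(d),np.degrees(np.arctan2(d[1],d[0])))
E
python3 sock.py
python3 - <<'E'
from h import *
c=camera("wrist")
# column ring: centre (353,283), white rim outer
q=np.array([[155,283],[550,283],[353,85],[353,478]])/5+[248,75]-.4
p=fback(c,q,.135);print((p[0]+p[1])/2,(p[2]+p[3])/2,np.linalg.norm(p[0]-p[1]),np.linalg.norm(p[2]-p[3]))
t=camera("top");r=back(t,[[331+ -331+352+0.1,207]],.118);print(r)
b=[L(k,n) for n in("top",) for k in("grip","beater","holder","stem_foot")];print(b)
camera("side");print([L(k,"side") for k in("grip","beater","holder","stem_foot")])
E
```

```text
[ 0.5766 -0.0123  0.135 ]
0.0275825914369647 -27.082069761723922
0.02734408821367026 -117.09551628258211
[ 0.5765703  -0.01236151  0.135     ] [ 0.57651438 -0.01241453  0.135     ] 0.04581889711976719 0.046191500002504354
[[ 0.57771707 -0.01206627  0.118     ]]
[[([0.285, 0.4458, 0.078], 0.77), ([0.4308, 0.3234, 0.0921], 0.76)], [([0.2848, 0.4486, 0.0379], 0.97), ([0.4296, 0.3209, 0.0552], 0.84)], [([0.561, 0.2603, -0.0016], 0.93), ([0.4315, 0.3196, 0.0006], 0.65), ([0.7291, 0.2805, -0.0008], 0.64)], [([0.2877, 0.4476, 0.0139], 0.87), ([0.4254, 0.3196, 0.0311], 0.62)]]
[[([0.289, 0.45, 0.0779], 0.67), ([0.4317, 0.3236, 0.0881], 0.64)], [([0.4318, 0.3243, 0.0583], 0.76), ([0.287, 0.4466, 0.0376], 0.76)], [([0.5601, 0.2588, 0.0023], 0.95), ([0.335, 0.2097, 0.0037], 0.81), ([0.4307, 0.3201, 0.0037], 0.6)], [([0.2834, 0.4434, 0.0143], 0.82), ([0.4298, 0.3187, 0.0329], 0.65)]]
```

send_rows(series=[[[0, 0, 21.6], [-147, 313, 0], -1], [[0, 0, 21.6], [-147, 313, 0], -1], [[0, 0, 21.6], [-147, 313, 0], -1], [[0, 0, 21.6], [-147, 313, 0], -1], [[0, 0, 21.6], [-147, 313, 0], -1], [[0, 0, 21.6], [-147, 313, 0], -1], [[0, 0, 21.6], [-147, 313, 0], -1], [[0, 0, 21.6], [-147, 313, 0], -1], [[0, 0, 21.6], [-147, 313, 0], -1], [[0, 0, 21.6], [-147, 313, 0], -1]])

```text
time_s: 13.55
eef_pos: [0.3631, 0.3215, 0.2097]
eef_rot: [0.0, 0.999, 0.034, 0.0]
wrist_force: [-0.3, -0.3, -0.2]
opening: 0.999
grasp_force: 0.0
```

Run:
```python
from h import *
o=telemetry.get_obs();print(o["time_s"],o["eef_pos"],yaw(o),o["opening"])
c=camera("wrist");print(c["xyz"],[L(k,"wrist") for k in("grip","beater","holder","stem_foot")])
p=fproj(c,[[.431,.321,.09]])[0];print(p);u,v=p.round().astype(int);u0,v0=max(u-100,0),max(v-75,0);print(u0,v0)
save("w7",cv2.resize(c["pixels"][v0:v0+150,u0:u0+200],None,fx=4,fy=4,interpolation=cv2.INTER_CUBIC))
```

```text
13.55 [0.36310583 0.32146041 0.20973308] -86.0498634226363 0.9986404308306601
[0.43155459 0.32534317 0.35218095] [[([0.434, 0.3224, 0.0911], 0.69), ([0.2845, 0.4465, 0.0771], 0.59)], [([0.287, 0.4496, 0.0386], 0.92), ([0.4273, 0.325, 0.0536], 0.85)], [([0.5664, 0.2611, 0.0017], 0.74)], [([0.4267, 0.3249, 0.0264], 0.72)]]
[326.6490893  133.90190399]
227 59
```

View pics/w7.png

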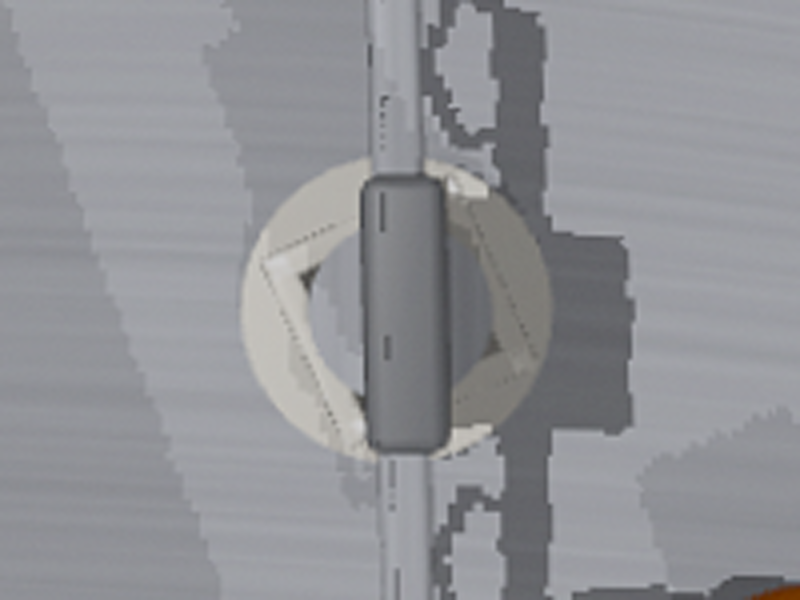

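The crop shows the grey grip spanning crop (362-449, 178-453), with the arm vertical in the picture and the white holder around it. This is the grey beater, so the choice is confirmed.

Run:
```python
from h import *
c=camera("wrist")
f=lambda q:fback(c,np.array(q)/4+[227,59]-.4,.112)
p=f([[402.5,178],[408.5,453]]);d=p[0]-p[1];print(p.mean(0),np.linalg.norm(d),np.degrees(np.arctan2(d[1],d[0])))
p=f([[362,315],[446,315]]);print(np.linalg.norm(p[0]-p[1]))
p=fback(c,np.array([[395,5],[407,595]])/4+[227,59]-.4,.071);d=p[0]-p[1];print("arm",p,np.degrees(np.arctan2(d[1],d[0])))
```

```text
[0.42836198 0.32099905 0.112     ] 0.04458063719220096 5.3869062768127804
0.013424843139379127
arm [[0.48707486 0.32633921 0.071     ]
 [0.37443751 0.31593298 0.071     ]] 5.27840616618352
```

send_rows(series=[[[0, 0, 1.3], [66, 0, -20], -1], [[0, 0, 1.3], [66, 0, -60], -1], [[0, 0, 1.3], [66, 0, -60], -1], [[0, 0, 1.3], [66, 0, -60], -1]])

```text
time_s: 14.35
eef_pos: [0.4284, 0.3226, 0.1507]
eef_rot: [-0.0, 0.999, 0.047, 0.0]
wrist_force: [0.1, 0.1, 0.6]
opening: 0.998
grasp_force: 0.0
```

send_rows(series=[[[0, 0, 0], [0, 0, -40], -1], [[0, 0, 0], [0, 0, -70], -1], [[0, 0, 0], [0, 0, -70], -1], [[0, 0, 0], [0, 0, -70], -1]])

```text
time_s: 14.85
eef_pos: [0.4297, 0.3232, 0.0821]
eef_rot: [-0.001, 0.999, 0.047, 0.002]
wrist_force: [0.7, 0.7, -0.3]
opening: 0.999
grasp_force: 0.0
```

send_rows(series=[[[0, 0, 0], [0, -2, -3], -1], [[0, 0, 0], [0, -2, -3], -1], [[0, 0, 0], [0, -2, -3], 1], [[0, 0, 0], [0, -2, -3], 1], [[0, 0, 0], [0, -2, -3], 1], [[0, 0, 0], [0, -2, -3], 1], [[0, 0, 0], [0, -2, -3], 1], [[0, 0, 0], [0, -2, -3], 1], [[0, 0, 0], [0, -2, -3], 1], [[0, 0, 0], [0, -2, -3], 1]])

```text
time_s: 16.1
eef_pos: [0.4285, 0.3203, 0.0768]
eef_rot: [-0.0, 0.999, 0.047, 0.0]
wrist_force: [0.6, -0.5, 0.2]
opening: 0.157
grasp_force: 59.5
```

send_rows(series=[[[0, 0, 0], [0, 0, 15], 1], [[0, 0, 0], [0, 0, 40], 1], [[0, 0, 0], [0, 0, 90], 1], [[0, 0, 0], [0, 0, 140], 1], [[0, 0, 0], [0, 0, 160], 1], [[0, 0, 0], [0, 0, 160], 1]])

```text
time_s: 16.85
eef_pos: [0.4296, 0.3208, 0.2395]
eef_rot: [-0.001, 0.999, 0.047, 0.002]
wrist_force: [-0.1, -0.5, -1.9]
opening: 0.157
grasp_force: 59.3
```

Run:
```python
from h import *
o=telemetry.get_obs();print(o["time_s"],o["eef_pos"],yaw(o),o["opening"],o["grasp_force"],o["wrist_force"])
for n in("wrist","side","top"): camera(n);print(n,[L(k,n) for k in("grip","beater","stem_foot")])
```

```text
16.85 [0.42955854 0.32084771 0.23947062] -84.64159632461923 0.15743758838772134 59.261430501937866 [-0.13788328 -0.54392378 -1.86782288]
wrist [[([0.2837, 0.4454, 0.0779], 0.82), ([0.4364, 0.3222, 0.2544], 0.77)], [([0.4307, 0.3251, 0.2143], 0.77), ([0.2898, 0.4469, 0.037], 0.66)], [([0.2839, 0.4465, 0.0139], 0.96)]]
side [[([0.29, 0.4483, 0.0761], 0.65), ([0.4298, 0.3226, 0.2487], 0.6)], [([0.2831, 0.446, 0.037], 0.86), ([0.4295, 0.3233, 0.2123], 0.7)], [([0.4296, 0.3187, 0.1939], 0.72), ([0.2902, 0.4464, 0.0136], 0.57)]]
top [[([0.4301, 0.3171, 0.2488], 0.8), ([0.2827, 0.4407, 0.0778], 0.72)], [([0.2838, 0.4483, 0.0388], 0.7), ([0.4304, 0.3183, 0.2142], 0.55)], [([0.2885, 0.4505, 0.0124], 0.82), ([0.4253, 0.3201, 0.1885], 0.79), ([0.4178, -0.3222, 0.1662], 0.35)]]
```

send_rows(series=[[[0, 0, -32.4], [147, -333, 0], 1], [[0, 0, -32.4], [147, -333, 0], 1], [[0, 0, -32.4], [147, -333, 0], 1], [[0, 0, -32.4], [147, -333, 0], 1], [[0, 0, -32.4], [147, -333, 0], 1], [[0, 0, -32.4], [147, -333, 0], 1], [[0, 0, -32.4], [147, -333, 0], 1], [[0, 0, -32.4], [147, -333, 0], 1], [[0, 0, -32.4], [147, -333, 0], 1], [[0, 0, -32.4], [147, -333, 0], 1]])

```text
time_s: 18.7
eef_pos: [0.5753, -0.0114, 0.2369]
eef_rot: [-0.0, 0.972, -0.233, 0.0]
wrist_force: [-0.3, 0.3, -1.4]
opening: 0.155
grasp_force: 59.4
```

send_rows(series=[[[0, 0, 0], [0, 0, -40], 1], [[0, 0, 0], [0, 0, -40], 1], [[0, 0, 0], [0, 0, -40], 1]])

```text
time_s: 19.08
eef_pos: [0.5758, -0.0123, 0.1978]
eef_rot: [-0.0, 0.972, -0.233, 0.0]
wrist_force: [-0.1, 0.4, -0.7]
opening: 0.156
grasp_force: 59.3
```

Run:
```python
from h import *
o=telemetry.get_obs();print(o["time_s"],o["eef_pos"],yaw(o),o["opening"],o["wrist_force"])
S=np.array([.5767,-.0122,.135])
cv=np.zeros((600,800,3),np.uint8)
c=camera("wrist");cv[:480,:640]=c["pixels"];print(L("beater","wrist"))
s=camera("side");p=proj(s,[S])[0].round().astype(int);print("S side",p)
cv[360:600,480:800]=cv2.resize(s["pixels"][p[1]-45:p[1]+15,p[0]-40:p[0]+40],None,fx=4,fy=4,interpolation=cv2.INTER_CUBIC)
a=np.radians(-27.1);X=np.array([np.cos(a),np.sin(a),0]);T=np.array(o["eef_pos"])
for k in(-.076,.076):print("arm end pred",fproj(c,[[T[0],T[1],T[2]-.0218+.016]+k*X]))
save("m8",cv);print([(n,L(k,n)) for n in("side",) for k in("beater","grip","stem_foot")])
camera("top");print([L(k,"top") for k in("beater","grip","stem_foot")])
```

```text
19.075 [ 0.57584747 -0.01230564  0.19776294] -117.0054664842691 0.15637870934751544 [-0.07893101  0.40588803 -0.67369845]
[([0.5754, -0.0127, 0.1765], 0.91)]
S side [320 213]
arm end pred [[318.420788   420.70224746]]
arm end pred [[318.37029201 115.40242799]]
[('side', [([0.5787, -0.0141, 0.1771], 0.88), ([0.2822, 0.4444, 0.0389], 0.64)]), ('side', [([0.29, 0.4461, 0.0775], 0.82), ([0.5788, -0.0113, 0.2093], 0.62)]), ('side', [([0.2865, 0.4431, 0.0154], 0.77), ([0.5793, -0.0154, 0.1534], 0.59), ([0.4243, -0.3296, 0.1518], 0.28)])]
[[([0.2889, 0.4468, 0.036], 0.6), ([0.5778, -0.014, 0.1754], 0.39)], [([0.282, 0.4432, 0.0803], 0.7), ([0.5796, -0.0112, 0.1749], 0.55)], [([0.2888, 0.4482, 0.0117], 0.73)]]
```

View pics/m8.png

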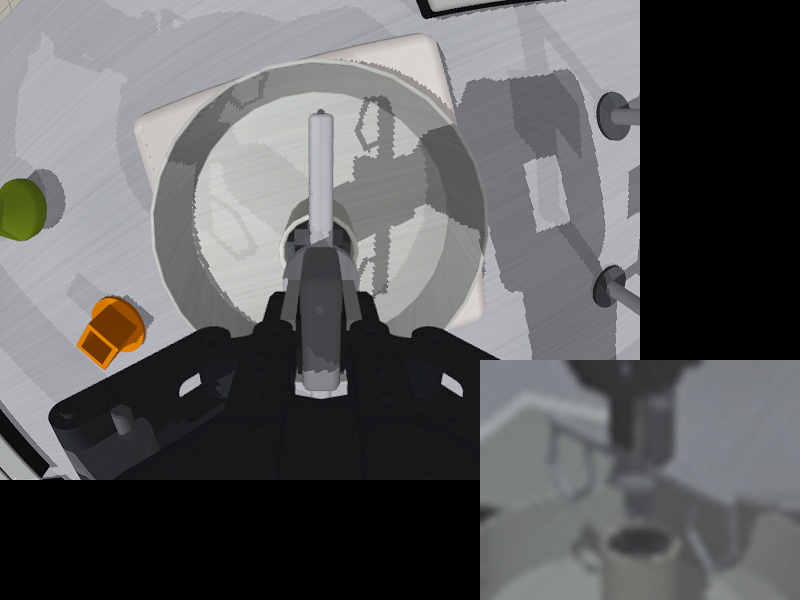

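The arm tip sits at wrist pixel (320,113), about 1 mm off the prediction. The stem hangs upright just above the socket in the side inset. I'll make a small correction and ease in.

send_rows(series=[[[0, 0, 0], [0.5, 1, -8], 1], [[0, 0, 0], [0.5, 1, -14], 1], [[0, 0, 0], [0.5, 1, -18], 1], [[0, 0, 0], [0.5, 1, -22], 1], [[0, 0, 0], [0.5, 1, -22], 1]])

```text
time_s: 20.2
eef_pos: [0.5758, -0.0116, 0.1743]
eef_rot: [0.0, 0.972, -0.234, -0.0]
wrist_force: [-0.2, -0.7, -0.5]
opening: 0.151
grasp_force: 59.4
```

send_rows(series=[[[0, 0, 0], [0, 0, -4], 1], [[0, 0, 0], [0, 0, -8], 1], [[0, 0, 0], [0, 0, -11], 1], [[0, 0, 0], [0, 0, -11], 1]])

```text
time_s: 20.7
eef_pos: [0.5761, -0.0117, 0.1641]
eef_rot: [0.0, 0.972, -0.234, 0.0]
wrist_force: [-1.0, 0.4, 3.7]
opening: 0.156
grasp_force: 60.1
```

send_rows(series=[[[0, 0, 0], [0, 0, -3], 1], [[0, 0, 0], [0, 0, -6], 1], [[0, 0, 0], [0, 0, -8], 1], [[0, 0, 0], [0, 0, -8], 1]])

```text
time_s: 21.2
eef_pos: [0.5763, -0.0117, 0.1567]
eef_rot: [0.0, 0.972, -0.234, 0.0]
wrist_force: [-3.6, -0.0, 8.1]
opening: 0.155
grasp_force: 60.9
```

send_rows(series=[[[0, 0, 0], [0, 0, -1], 1], [[0, 0, 0], [0, 0, -2], 1], [[0, 0, 0], [0, 0, -2], 1]])

```text
time_s: 21.58
eef_pos: [0.5765, -0.0118, 0.1567]
eef_rot: [0.0, 0.972, -0.234, 0.001]
wrist_force: [-9.3, 2.1, 20.0]
opening: 0.157
grasp_force: 62.7
```

send_rows(series=[[[0, 0, 0], [0, 0, 0], 1], [[0, 0, 0], [0, 0, 0], 1], [[0, 0, 0], [0, 0, 0], 1], [[0, 0, 0], [0, 0, 0], 1]])

```text
time_s: 22.08
eef_pos: [0.5765, -0.0117, 0.1566]
eef_rot: [0.0, 0.972, -0.234, 0.001]
wrist_force: [-8.9, 1.3, 21.0]
opening: 0.151
grasp_force: 62.7
```

Run:
```python
from h import *
for n in("side","top"): camera(n);print(n,[(k,L(k,n)) for k in("beater","grip","guard")])
o=telemetry.get_obs();print(o["time_s"],o["eef_pos"],o["wrist_force"],o["grasp_force"])
```

```text
side [('beater', [([0.5788, -0.0119, 0.1385], 0.86), ([0.2843, 0.4421, 0.035], 0.72)]), ('grip', [([0.2939, 0.4453, 0.0777], 0.95), ([0.575, -0.0094, 0.1697], 0.94)]), ('guard', [([0.4174, -0.3291, 0.1741], 0.74)])]
top [('beater', [([0.2856, 0.4485, 0.0398], 0.79), ([0.577, -0.0129, 0.1342], 0.55)]), ('grip', [([0.2828, 0.4433, 0.082], 0.91)]), ('guard', [([0.4198, -0.3215, 0.1629], 0.63), ([0.7388, -0.2622, 0.0041], 0.44)])]
22.475 [ 0.57647589 -0.01173719  0.15663861] [-8.9808997   1.02278868 20.47940422] 62.749868631362915
```

The beater's shoulder reads about z 0.135 m, it stops hard against further pushing, and the guard is still on the bar, so I'm handing in.

```bash
python3 -c "
from bench import ctrl
print(ctrl.hand_in())"
```

```text
the job is handed in; nothing more can be done
None
```

The guard hangs astride the bar and the beater is fully home, still gripped and pressed down with about 20 N; I handed the job in at about 22.5 s, having viewed 11 pictures, one over the limit of 10.

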